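Slip a slotted packer under a jacked-up pump foot

TASK

Slide the yellow slotted packer on the blue tool case until its tab sticks well out past the case's front edge, then take it by the tab and lift it off. Slip it, slot first, into the gap under the pump's raised front foot so that the slot goes round the levelling stem, fully home, and leave it lying flat on the concrete pad with its tab pointing straight out to the front. Do not disturb the wrench, the oil bottle or the jar, and do not drop the packer on the bench.

Things in the scene. Friction and masses are not known exactly. Their poses are not given: they have to be found in the camera images.
- case: Closed blue tool case, fixed, 220 (x) x 240 (y) x 80 mm high. Origin: centre of its underside, on the bench; x points from its front to its back, z up. The flat top is at z = 80 mm, the front edge at x = -110 mm; two latches stand 4 mm off the front below z = 57 mm.
- packer: Yellow plastic slotted packer (flat horseshoe with a tab), 4 mm thick, about 50 g, lying on the case, tab roughly towards the case's front. Origin: on the underside, where the stem's axis lies when fully home; x from tab to slot mouth. Tab 40 wide, x -120 to -45 mm; cross piece 98 wide, -45 to -15; two prongs 27 wide, -15 to +30; between them the 44 mm slot, open at +30.
- tab_tip (a point): Middle of the free end of the packer's tab (packer x = -120 mm, half way up the thickness). Held by the tab with a weak grip, the packer droops at its prongs; a firm grip (about 100 N is safe) keeps it level.
- pump: Green water pump, fixed. Origin: on the bench, 80 mm in front of the centre of its front pad; x from its front to its back, z up. Concrete pad 130 x 130 mm, x from 15 to 145 mm, top at z = 60. Green foot plate above it, 90 mm wide, x from 35 back, underside at z = 86: a 26 mm gap. Motor behind, x over 130, top at z = 263. When home, the packer's tab stands 55 mm out in front of the pad.
- stem (a point): Steel levelling stem, 30 mm diameter, upright through pad centre and foot: this point is its axis at the pad's top (pump x = 80, y = 0, z = 60 mm). It stops the packer when the slot's closed end meets it.
- wrench: Bystander: steel wrench, 150 mm long, lying flat on the bench between case and pump; origin at its middle.
- oil: Bystander: black oil bottle with red cap, 60 mm diameter, 150 mm tall, standing; origin under its base.
- jar: Bystander: glass jar with steel lid, 72 mm diameter, 90 mm tall, standing; origin under its base.
- pipe (a point): Middle of the white pipe, 50 mm diameter, that crosses above the pad's front along pump y: axis at pump x = -10, z = 155 mm (spans x -35 to 15, z 130 to 180), bending back to the motor at |y| = 105. An upright hand over the seated packer's tab would hit it: the tool must lean back, away from the pump.
Mind the look-alikes: they are no part of the job. There is more than one size of the packer; the one meant has the size given above.

How it is judged:
On the way, in this order (a step that is already met when the one before it is completed fails the run):
1. the packer lies flat on the case with the end of its tab at least 25 mm past the case's front edge (x of tab_tip in the frame of case below -0.135 m and z of packer in the frame of case between 0.076 and 0.084 m and contact force between packer and case above 0.1 N and angle between packer's own z axis and vertical below 0.06 rad), for 0.2 s.
2. the packer is held in the fingers, lifted clear of the case (contact force between packer and the fingers above 1 N and contact force between packer and case below 0.05 N and height (world z) of packer above 0.09 m), for 0.2 s.
At the end, for the whole second after the job is handed in: The packer lies still, flat (within 3.5 deg) on the concrete pad (underside within 5 mm of its top), slot round the stem with the packer's origin within 11 mm of the stem's axis, tab out to the front within 15 deg (tip over 90 mm in front of the stem) (horizontal distance between packer and stem below 0.011 m and z of packer in the frame of pump between 0.056 and 0.065 m and angle between packer's own z axis and vertical below 0.06 rad and angle between the x axis of packer and the x axis of pump, either way round below 0.26 rad and x of tab_tip in the frame of pump below -0.01 m and linear speed of packer below 0.01 m/s); the robot touches nothing.
It fails at once if the packer falls to the bench (height (world z) of packer below 0.03 m).
It fails at once if the wrench, the oil bottle or the jar is moved more than 30 mm (distance of any of wrench, oil, jar from where it was at the start of the episode above 0.03 m).
It fails at once if the oil bottle or the jar is tipped over (angle between any of oil, jar's own z axis and vertical above 0.5 rad).
It also fails if it takes over 67 s, if anything falls off the work surface, if the arm or the gripper's body presses on something with over 40 N, if the wrist force passes 120 N, or if a joint passes its speed limit or range.

ROBOT

A 6-joint arm with a two-finger parallel gripper is mounted at the origin on the work surface. World frame = base frame: x ahead of the robot, y to its left, z up, the work surface at z = 0. Lengths are in m, angles in rad, forces in N, time in s.
With the tool pointing down it reaches from about 0.35 to 0.725 m from the base axis. Payload 4.3 kg.
Tool frame: the origin (TCP) lies on the mounting face of the last link; the fingertips stand 173 mm ahead of it and the grasp point (between the pads) lies 155 mm ahead of it (robot.nose_length is the distance from the TCP to the fingertips, in m); z points along the fingers, y is the line along which they close (so a half turn about z gives the same grasp; the last joint's range is limited). The gripper opens to 85 mm and grips with 20 to 120 N. Pads are 22 mm wide; open, the fingers measure 114 mm over their backs; the gripper's body (76 mm by 85 mm) begins 54 mm behind the grasp point. The pads swing forward as they close: fully open they stand 13 mm farther back than shut.
Start: joints at [-1.392, 0.377, 0.081, 1.274, 0, 1.46], TCP at [0.164, -0.551, 0.405] pointing down, gripper open.
Joint ranges: [-2.72, 2.72], [-0.84, 1.66], [-1.02, 1.22], [-1.77, 2.12], [-1.37, 1.28], [-3.14, 3.14]. Speed limits (rad/s): [2.57, 2.57, 3.14, 3.14, 3.14, 3.14].

INTERFACE

Orientations are given as a unit quaternion [x, y, z, w].
In Python, from cell import robot, optics gives the robot as it stands.
- The arm moves only by the tool carry_out, never from a script. Its argument "moves" is one flat list of numbers, 7 for each row, row after row: the shift along the tool's x, y, z in cm, then the turn, a rotation vector about the tool's x, y, z in rad, then the finger opening in cm, from 0 to 8.54. In form: [dx, dy, dz, wx, wy, wz, hand, dx, dy, dz, wx, wy, wz, hand, ...]. A call has exactly 8 rows; each row is the pose to reach, as a shift and turn from the pose commanded when the call began, along the tool's axes at that moment; what a row does not reach only later rows make up. A row lasts 1/12 s, in which the tool goes at most 41.7 mm and 7.16 degrees, less where a joint would pass 70% of its speed; a pose out of reach is approached as far as the arm can. A call with a gripper value outside its range is refused whole. The fingers move at their own pace and stop on an object; "force" is the grip in N (left out, the last holds). Time passes only in rows, so rows that repeat a pose let the fingers close, or fill a call up. It gives the time, the measured TCP pose, the force, the opening and the grip force at its end, in the units of the state.
- robot.get_obs(): the state, without advancing time (a new reading comes with each control period).
- optics.capture(name): name is "side" or "top" or "wrist"; returns a dict with "pixels" (420x560x3 uint8, red, green, blue), "range_z" (420x560 float32, m along the optical axis (not along the pixel's ray), 0 where there is no reading), "camera_matrix" (3x3 intrinsics, pixels), "k1" (the pictures are not rectified: a ray, as slopes to the right and down, at radius r is drawn at 1 + k1 r^2 times it, then the intrinsics apply), "rvec" (rotation vector, rad) and "tvec" (3), from world to camera coordinates, as OpenCV has them. Camera axes: x right, y down, z forward; pixel columns grow to the right and rows downward; lengths in m; the calibration is good to about 2 mm. A picture is of the moment at which its call begins.
- robot.job_done(): hands the job in; it is judged then, once.
The state is a dict: "time": time; "qpos": joint angles; "qvel": joint speeds; "effort": joint torques, N m; "tool_pos": TCP position; "ee_rot": TCP orientation; "ft_force": force on the tool from outside, world axes, zero at the start; "moment": the same for the moment, N m; "finger_gap": opening from 0.0 (shut) to 1.0 (fully open); "finger_force": force on a finger pad.
Only numpy, scipy, OpenCV 4.12 (cv2) and the standard library are available. Lean on these libraries where they do the work, as an engineer would, in place of code of your own. Each camera call takes 0.05 s, during which the arm holds its last target. There are 200 camera calls.

## Working session

There is one attempt and no reset: what is moved stays moved. The work goes in short steps, Python scripts to look and compute and a tool call to move; the robot and the scene stay as the last step left them, time stands still between calls to the robot, and variables do not carry over. Pictures are saved under pics/ and viewed, at most 10 in all, crops included, and the job is handed in when it is done.

Besides the shell and the picture viewer there is one more tool, called after ">>>" as name(argument=value, ...) on one line, values as JSON. carry_out: Moves the arm, as the interface text tells. Its arguments: {"type":"object","properties":{"moves":{"type":"array","items":{"type":"number"}},"force":{"type":"number"}},"required":["moves"]}

```bash
ls; mkdir -p pics; cat > h.py <<'E'
import numpy as np, cv2
from scipy.spatial.transform import Rotation as R
from cell import robot, optics
def cap(n, f=None):
    c=optics.capture(n)
    if f: cv2.imwrite('pics/'+f, c['pixels'][:,:,::-1])
    return c
def rays(c,uv):
    K=c['camera_matrix']; uv=np.asarray(uv,float).reshape(-1,2)
    d=(uv-[K[0,2],K[1,2]])/[K[0,0],K[1,1]]
    rd=np.linalg.norm(d,axis=1,keepdims=True); r=rd.copy()
    for _ in range(20): r=rd/(1+c['k1']*r*r)
    d=d/(1+c['k1']*r*r)
    Rm=R.from_rotvec(np.ravel(c['rvec'])).as_matrix()
    return -Rm.T@np.ravel(c['tvec']), np.c_[d,np.ones(len(d))]@Rm, Rm
def onz(c,uv,z):
    o,d,_=rays(c,uv); return o+d*((z-o[2])/d[:,2])[:,None]
def pts(c,uv):
    o,d,_=rays(c,uv); uv=np.asarray(uv,int).reshape(-1,2)
    return o+d*c['range_z'][uv[:,1],uv[:,0]][:,None]
E
python3 - <<'E'
from h import *
a=cap('top','top.png');b=cap('side','side.png')
for c in(a,b): print(c['camera_matrix'].tolist(),c['k1'],rays(c,[[280,210]])[0])
print(robot.get_obs())
E
```

```text
pics
[[426.864645961815, 0.0, 279.3088171125005], [0.0, 426.864645961815, 207.68649679336963], [0.0, 0.0, 1.0]] -0.1189456869251354 [ 0.47184189 -0.0035179   1.31905186]
[[484.2227927722868, 0.0, 278.7684486468038], [0.0, 484.2227927722868, 209.0370150468562], [0.0, 0.0, 1.0]] -0.09808758144376804 [0.02559208 0.74981253 0.99545393]
{'time': 0.1, 'qpos': array([-1.39231640e+00,  3.78010830e-01,  7.97646311e-02,  1.27439881e+00,
        1.55897437e-05,  1.46048803e+00]), 'qvel': array([-0.00306573, -0.00069732,  0.0033368 , -0.00246706,  0.00267171,
       -0.00016801]), 'effort': array([ 6.27834397e-04, -4.64695716e+01,  2.70582247e+01,  1.20631958e-02,
        1.63873813e-05, -9.09873393e-06]), 'tool_pos': array([ 0.16371018, -0.55092282,  0.40384411]), 'ee_rot': array([ 9.89592849e-01,  1.43892803e-01, -2.37103979e-05, -9.24067446e-04]), 'ft_force': array([-0.46617598,  0.12363728,  0.91748509]), 'moment': array([-0.01968282, -0.00154975, -0.02426754]), 'finger_force': 0.0, 'finger_gap': 1.0020716193180599}
```

View pics/top.png

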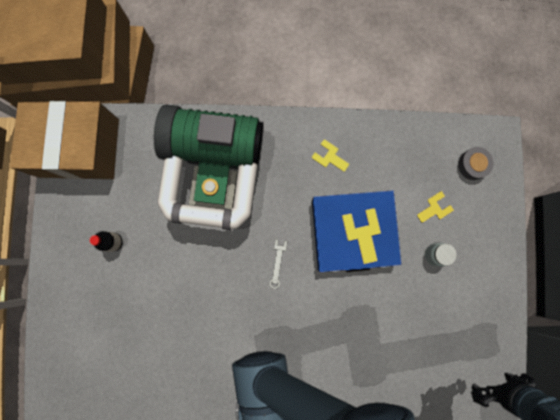

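View pics/side.png

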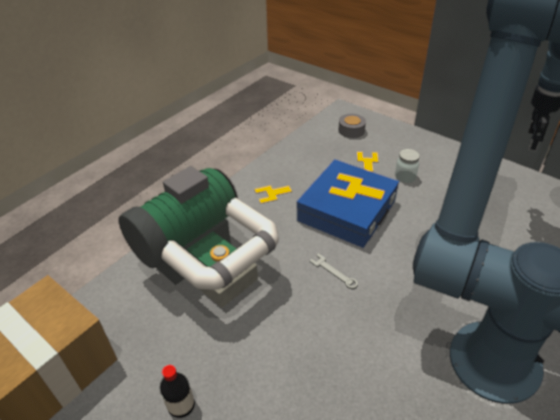

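The top view shows three yellow candidates: (362,235) on the blue case, large; (330,155) and (435,208), both small and lying on the bench. By the description I choose (362,235). The wrench is at (278,265), the oil bottle at (100,240), the jar at (444,255), and the pump's stem cap at (210,186). The side view agrees, with the packer on the case at (357,187) and the stem at (219,252).

```bash
cat >> h.py <<'E'
def mask(c,lo,hi,box=None):
    h=cv2.cvtColor(c['pixels'],cv2.COLOR_RGB2HSV); m=cv2.inRange(h,lo,hi)
    if box is not None:
        k=np.zeros_like(m); x0,y0,x1,y1=box; k[y0:y1,x0:x1]=255; m&=k
    return m
def big(m):
    return max(cv2.findContours(m,cv2.RETR_EXTERNAL,cv2.CHAIN_APPROX_NONE)[0],key=cv2.contourArea)
E
python3 - <<'E'
from h import *
c=cap('top')
crop=np.hstack([cv2.resize(c['pixels'][170:290,290:460],None,fx=2.3,fy=2.3,interpolation=cv2.INTER_CUBIC),cv2.resize(c['pixels'][120:240,140:290],None,fx=2.3,fy=2.3,interpolation=cv2.INTER_CUBIC)])
cv2.imwrite('pics/crop.png',crop[:,:,::-1])
m=mask(c,(20,120,100),(35,255,255),(305,180,410,280))
k=big(m); P=onz(c,k.reshape(-1,2)+0.0,0.084)[:,:2]
yy,xx=np.nonzero(m); A=onz(c,np.c_[xx,yy],0.084)[:,:2]
cen=A.mean(0); w,V=np.linalg.eigh(np.cov(A.T)); ax=V[:,1]*np.sign(V[0,1]); 
print('packer cen',cen,'axis',ax,np.degrees(np.arctan2(ax[1],ax[0])))
s=(P-cen)@ax;t=(P-cen)@[-ax[1],ax[0]]; print('extent',s.min(),s.max(),t.min(),t.max())
print('depth z',np.median(pts(c,np.c_[xx,yy])[:,2]))
b=mask(c,(100,100,40),(125,255,255),(300,180,410,280))
b|=m
kb=big(b); PB=onz(c,kb.reshape(-1,2),0.08); 
z=pts(c,kb.reshape(-1,2))[:,2]
r=cv2.minAreaRect((PB[:,:2]*1000).astype(np.float32)); print('case',r, cv2.boxPoints(r).tolist())
# pump
pc=pts(c,[[x,y] for y in range(165,215,4) for x in range(190,232,4)]); 
print(np.round(pc[:,2].reshape(-1,11)*1000).astype(int))
g=mask(c,(5,100,120),(25,255,255),(195,170,225,200)); kk=big(g); print('stemcap px',cv2.minEnclosingCircle(kk))
for n,box in(('wrench',(265,235,292,292)),):
    pass
print('pts wrench,oil,jar,pipe',np.round(pts(c,[[280,245],[275,285],[95,240],[445,253],[210,213],[175,211],[230,215]]),3).tolist())
E
```

```text
packer cen [ 0.54089834 -0.24822622] axis [0.97049527 0.24112016] 13.952662266050957
extent -0.08005208455293432 0.06778910512931384 -0.04765890666367775 0.048218645870677077
depth z 0.08477957911893419
case ((550.640869140625, -227.19036865234375), (221.8949737548828, 243.1536102294922), 6.098957538604736) [[427.404296875, -118.08943176269531], [453.2384033203125, -359.86676025390625], [673.87744140625, -336.29132080078125], [648.0433349609375, -94.51397705078125]]
[[   0   -2   97  100  100   98   98  100   93   96 1319]
 [   1   58   98   99  102   97  102   99  100  101   -1]
 [   2   62   98   98   98  101  102  101   98   97   58]
 [  -1   57  101  100   95   98  101   98  100   98   62]
 [   0   60   99   93  113  110  115   96   93   96   62]
 [   2   59  102  113  116  118  112   98   99   95   54]
 [   4   64  100  105  116  114  110   98   99   89   54]
 [  57   94   97  101  112  113  106   99  100   61   61]
 [  62   96  104   98  101   98   97   93  100   55   60]
 [  58   58   92   96   96   98   95   96   98   64   61]
 [ 160   60   61   60   63   56   60   60   63   57   59]
 [ 178  176  177  174  175  170  172  167  163  170  167]
 [ 180  183  184  178  178  176  182  176  178  179  183]]
stemcap px ((209.6666717529297, 186.4166717529297), 8.090300559997559)
pts wrench,oil,jar,pipe [[0.506, -0.007, -0.002], [0.384, 0.005, 0.002], [0.499, 0.509, 0.155], [0.492, -0.49, 0.088], [0.582, 0.185, 0.176], [0.584, 0.279, 0.184], [0.578, 0.13, 0.182]]
```

View pics/crop.png

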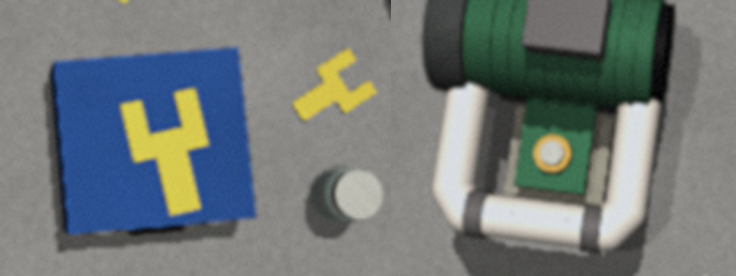

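The crop confirms my choice. The packer measures 148 x 96 mm at z = 84 mm, which matches the 150 x 98 mm size given, while the two on the bench are much smaller. In the right half, the stem cap is in the middle of the foot, and the pipe crosses in front of it. Next I measure the pump.

```bash
python3 - <<'E'
from h import *
c=cap('top'); s=cap('side')
# stem cap: two-view
def capc(c,box):
    m=mask(c,(8,90,110),(25,255,255),box); return np.array(cv2.minEnclosingCircle(cv2.convexHull(big(m)))[0])
u1=capc(c,(195,170,225,200)); u2=capc(s,(200,235,240,270)); print(u1,u2)
o1,d1,_=rays(c,u1);o2,d2,_=rays(s,u2); d1=d1[0];d2=d2[0]
t=np.linalg.lstsq(np.c_[d1,-d2],o2-o1,rcond=None)[0]; print('tri',o1+t[0]*d1,o2+t[1]*d2)
print('cap on z .112',onz(c,u1,.112))
# foot plate green mask by depth
yy,xx=np.mgrid[150:215,170:250]; uv=np.c_[xx.ravel(),yy.ravel()]
P=pts(c,uv)
hsv=cv2.cvtColor(c['pixels'],cv2.COLOR_RGB2HSV)[uv[:,1],uv[:,0]]
f=(abs(P[:,2]-.098)<.012)&(hsv[:,0]>50)&(hsv[:,0]<95)&(hsv[:,1]>100)
Q=onz(c,uv[f],.098); print('foot n',f.sum(),Q[:,:2].min(0),Q[:,:2].max(0))
im=np.zeros((420,560),np.uint8); im[uv[f][:,1],uv[f][:,0]]=255
im=cv2.morphologyEx(im,cv2.MORPH_CLOSE,np.ones((3,3)))
k=big(im).reshape(-1,2); K=onz(c,k,.098)[:,:2]
r=cv2.minAreaRect((K*1000).astype(np.float32)); print('foot rect',r)
# pipe front white edge
P=pts(c,np.array([[x,y] for y in range(195,235) for x in range(180,242)])); w=(P[:,2]>.14)&(P[:,2]<.19)
Q=P[w]; 
for it in range(3):
    p=np.polyfit(Q[:,1],Q[:,0],1); Q=Q[abs(Q[:,0]-np.polyval(p,Q[:,1]))<.025]
print('pipe line x=a*y+b',p,'yaw',-np.degrees(np.arctan(p[0])),'y range',Q[:,1].min(),Q[:,1].max(), Q.mean(0))
E
```

```text
[209.69999695 186.5       ] [219.125 252.25 ]
tri [0.66538773 0.20068439 0.10841689] [0.66637403 0.20138952 0.10869351]
cap on z .112 [[0.66481489 0.20008001 0.112     ]]
foot n 859 [0.61954663 0.14881603] [0.73966413 0.24417946]
foot rect ((680.5165405273438, 198.64990234375), (89.3211898803711, 116.37081146240234), 84.19331359863281)
pipe line x=a*y+b [0.00785254 0.57377033] yaw -0.44990813195198304 y range 0.10042471675668509 0.2720993020259359 [0.57509286 0.18399587 0.17676461]
```

Two-view triangulation puts the stem at (0.666, 0.201), with a pump yaw of about -5.5°. The case is at (0.551, -0.227) with yaw 6.1°. The packer's tab tip is at (0.463, -0.268) with yaw 14°. I'll carry the hand above the tab first.

```bash
cat >> h.py <<'E'
def tool(yaw,lean):
    "tool x along yaw (deg) when down; lean: z tips forward by lean deg (hand leans back)"
    y=np.radians(yaw); f=np.array([np.cos(y),np.sin(y),0]); l=np.radians(lean); d=np.array([0,0,-1.])
    z=np.cos(l)*d+np.sin(l)*f; yy=np.cross(d,f); x=np.cross(yy,z)
    return np.c_[x,yy,z]
def plan(tcp,Rt):
    o=robot.get_obs(); R0=R.from_quat(o['ee_rot']).as_matrix()
    print('t',round(o['time'],2),'pos',np.round(o['tool_pos'],4),'d cm',np.round(R0.T@(np.array(tcp)-o['tool_pos'])*100,2),'rot',np.round(R.from_matrix(R0.T@Rt).as_rotvec(),3),'F',np.round(o['ft_force'],1),'gap',round(o['finger_gap']*8.54,2))
E
python3 -c "
from h import *
plan([.4966,-.2593,.31],tool(13.95,0))"
```

```text
t 0.25 pos [ 0.1638 -0.5511  0.4043] d cm [ 40.22 -18.48   9.45] rot [-0.001 -0.     0.045] F [ 0.2  0.1 -0.5] gap 8.52
```

>>> carry_out(moves=[3.5,-1.6,0,0,0,0.01,7,7,-3.2,0,0,0,0.02,7,10.5,-4.8,0,0,0,0.03,7,14,-6.4,0.5,0,0,0.045,7,17.5,-8,1,0,0,0.045,7,21,-9.6,1.5,0,0,0.045,7,24.5,-11.2,2,0,0,0.045,7,28,-12.8,3,0,0,0.045,7])

```text
time: 0.92
tool_pos: [0.397, -0.3475, 0.3754]
ee_rot: [0.993, 0.121, 0.001, 0.001]
ft_force: [-0.6, -0.5, 0.7]
finger_gap: 0.82
finger_force: 0.0
```

>>> carry_out(moves=[3.1,-1.4,1.2,0,0,0,6,6.1,-2.8,2.5,0,0,0,6,9.1,-4.2,4,0,0,0,6,12.2,-5.7,6.4,0,0,0,6,12.2,-5.7,6.4,0,0,0,6,12.2,-5.7,6.4,0,0,0,6,12.2,-5.7,6.4,0,0,0,6,12.2,-5.7,6.4,0,0,0,6])

```text
time: 1.58
tool_pos: [0.5001, -0.2648, 0.3115]
ee_rot: [0.993, 0.121, 0.0, 0.001]
ft_force: [-0.6, -0.3, 0.7]
finger_gap: 0.704
finger_force: 0.0
```

```bash
python3 -c "
from h import *
plan([.4966,-.2593,.31],tool(13.95,0))
c=cap('wrist','w1.png'); m=mask(c,(20,120,80),(35,255,255)); k=big(m).reshape(-1,2)
P=onz(c,k,.084)[:,:2]; print(P.min(0),P.max(0))
uv=np.c_[np.nonzero(m)[::-1]]; A=onz(c,uv,.084)[:,:2]; ax=np.array([.9705,.2411]); n=np.array([-.2411,.9705])
s=(A-[.4626,-.2677])@ax; t=(A-[.4626,-.2677])@n
q=(s>.005)&(s<.06); print('tip s',s.min(),'tab t',t[q].min(),t[q].max(),'slope',np.degrees(np.polyfit(s[q],t[q],1)[0]))
"
```

```text
t 1.58 pos [ 0.5001 -0.2648  0.3115] d cm [-0.2  -0.62  0.15] rot [ 0.001 -0.    -0.001] F [-0.6 -0.3  0.7] gap 6.01
[ 0.45905934 -0.29601723] [ 0.61964734 -0.18430829]
tip s 0.0009621536000806299 tab t -0.020351595291765744 0.019996056936320263 slope 0.429028149569003
```

View pics/w1.png

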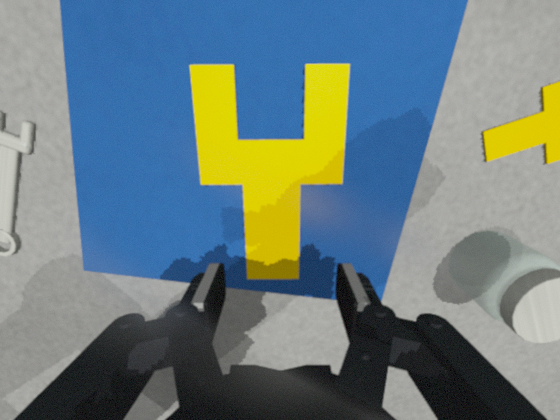

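The wrist view shows the tab from (245,185) to (300,278), with the fingers on either side. It agrees with the top view to 1 mm. Descending.

>>> carry_out(moves=[-0.1,-0.3,1,0,0,0,5,-0.2,-0.6,2.2,0,0,0,5,-0.2,-0.6,3.6,0,0,0,5,-0.2,-0.6,4.8,0,0,0,5,-0.2,-0.6,5.2,0,0,0,5,-0.2,-0.6,5.4,0,0,0,5,-0.2,-0.6,5.4,0,0,0,5,-0.2,-0.6,5.4,0,0,0,5])

```text
time: 2.3
tool_pos: [0.4971, -0.2593, 0.2577]
ee_rot: [0.993, 0.121, 0.001, 0.001]
ft_force: [-0.1, 0.4, 0.1]
finger_gap: 0.585
finger_force: 0.0
```

>>> carry_out(moves=[0,0,0.2,0,0,0,4.8,0,0,0.3,0,0,0,4.8,0,0,0.4,0,0,0,4.8,0,0,0.5,0,0,0,4.8,0,0,0.5,0,0,0,4.8,0,0,0.6,0,0,0,4.8,0,0,0.6,0,0,0,4.8,0,0,0.6,0,0,0,4.8])

```text
time: 2.97
tool_pos: [0.497, -0.2587, 0.2508]
ee_rot: [0.993, 0.122, 0.0, 0.0]
ft_force: [0.6, 0.7, 1.2]
finger_gap: 0.562
finger_force: 0.4
```

>>> carry_out(moves=[0,0,0.05,0,0,0,4.8,0,0,0.1,0,0,0,4.8,0,0,0.15,0,0,0,4.8,0,0,0.2,0,0,0,4.8,0,0,0.2,0,0,0,4.6,0,0,0.2,0,0,0,4.6,0,0,0.2,0,0,0,4.6,0,0,0.2,0,0,0,4.6])

```text
time: 3.63
tool_pos: [0.4971, -0.2587, 0.251]
ee_rot: [0.993, 0.122, 0.001, 0.001]
ft_force: [-3.9, 2.9, 15.6]
finger_gap: 0.546
finger_force: 7.8
```

Contact with the case top at TCP z = 0.251. I'll back off slightly and close on the tab's edges.

>>> carry_out(moves=[0,0,-0.35,0,0,0,4.6,0,0,-0.35,0,0,0,4.4,0,0,-0.35,0,0,0,4,0,0,-0.35,0,0,0,3.6,0,0,-0.35,0,0,0,3.6,0,0,-0.35,0,0,0,3.6,0,0,-0.35,0,0,0,3.6,0,0,-0.35,0,0,0,3.6], force=25)

```text
time: 4.3
tool_pos: [0.4971, -0.2589, 0.2524]
ee_rot: [0.993, 0.122, 0.0, 0.0]
ft_force: [-1.5, 0.8, 5.2]
finger_gap: 0.453
finger_force: 25.0
```

```bash
python3 -c "
from h import *
o=robot.get_obs(); t=o['tool_pos'][:2]-.06*np.array([np.cos(np.radians(6.1)),np.sin(np.radians(6.1))])
plan([*t,o['tool_pos'][2]],tool(13.95,0)); print(o['finger_force'])
"
```

```text
t 4.3 pos [ 0.4971 -0.2589  0.2524] d cm [-5.94 -0.82 -0.  ] rot [ 0.001 -0.     0.   ] F [-1.5  0.8  5.2] gap 3.87
25.003487169742584
```

>>> carry_out(moves=[-0.6,-0.1,-0.35,0,0,0,3.6,-1.5,-0.2,-0.35,0,0,0,3.6,-2.5,-0.35,-0.35,0,0,0,3.6,-3.5,-0.5,-0.35,0,0,0,3.6,-4.5,-0.6,-0.35,0,0,0,3.6,-5.4,-0.7,-0.35,0,0,0,3.6,-6,-0.8,-0.35,0,0,0,3.6,-6,-0.8,-0.35,0,0,0,3.6])

```text
time: 4.97
tool_pos: [0.4352, -0.2654, 0.2556]
ee_rot: [0.993, 0.121, -0.0, -0.0]
ft_force: [0.9, 0.8, -0.5]
finger_gap: 0.451
finger_force: 25.3
```

I repeated the z offset, so the tool rose an extra 3.5 mm. I'll lower by the same amount, open and check.

>>> carry_out(moves=[0,0,0.15,0,0,0,3.6,0,0,0.3,0,0,0,3.6,0,0,0.35,0,0,0,3.6,0,0,0.35,0,0,0,3.6,0,0,0.3,0,0,0,5,0,0,0.2,0,0,0,6,0,0,0,0,0,0,6,0,0,0,0,0,0,6])

```text
time: 5.63
tool_pos: [0.4371, -0.2654, 0.256]
ee_rot: [0.993, 0.122, 0.0, 0.0]
ft_force: [-0.6, -0.6, -0.2]
finger_gap: 0.701
finger_force: 0.0
```

```bash
cat > m.py <<'E'
from h import *
import sys
def packer(c,box=None,z=.084):
    m=mask(c,(20,120,80),(35,255,255),box); k=big(m); im=np.zeros_like(m); cv2.drawContours(im,[k],-1,255,-1); m&=im
    A=onz(c,np.c_[np.nonzero(m)[::-1]],z)[:,:2]; cen=A.mean(0); w,V=np.linalg.eigh(np.cov(A.T)); ax=V[:,1]*np.sign(V[0,1])
    s=(A-cen)@ax; print('cen',cen,'yaw',np.degrees(np.arctan2(ax[1],ax[0])),'ext',s.min(),s.max(),'tip',cen+s.min()*ax, 'zdepth',np.median(pts(c,np.c_[np.nonzero(m)[::-1]])[:,2])); return cen+s.min()*ax,ax
E
python3 - <<'E'
from m import *
c=cap('top'); packer(c,(305,180,410,300))
w=cap('wrist'); tip,ax=packer(w)
y=np.radians(6.1); d=tip-[.5506,-.2272]; print('case x of tip',d@[np.cos(y),np.sin(y)])
print(robot.get_obs()['tool_pos'],robot.get_obs()['finger_gap'],robot.get_obs()['ft_force'])
E
```

```text
cen [ 0.49841097 -0.25004925] yaw -73.56493643040154 ext -0.04832094116761838 0.049869269893930736 tip [ 0.4847396  -0.20370266] zdepth 0.08470690819064575
cen [ 0.49229753 -0.25170239] yaw 13.905821949732115 ext -0.09186281039220967 0.05761553051010195 tip [ 0.40312703 -0.27377947] zdepth 0.0836574839289059
case x of tip -0.15158769159631702
[ 0.4369242  -0.26543592  0.25581793] 0.698987001791253 [ 0.00406283 -0.64453045 -0.57883904]
```

The tab tip is at case x = -0.152, so it sticks out 42 mm, and the packer is flat. Next is the leaned grasp near the tab end.

```bash
python3 - <<'E'
from h import *
T=tool(13.9,40); P=np.array([.4031+.013*.9707,-.2738+.013*.2402,.082]); t=P-.153*T[:,2]
print(t,t-.06*T[:,2]); plan(t-.06*T[:,2],T); plan(t,T)
E
```

```text
[ 0.32025253 -0.29430299  0.1992048 ] [ 0.28281466 -0.30356792  0.24516747]
t 5.73 pos [ 0.4369 -0.2654  0.2558] d cm [-15.88  -0.02   1.06] rot [-0.     0.698  0.001] F [ 0.  -0.6 -0.6] gap 5.97
t 5.73 pos [ 0.4369 -0.2654  0.2558] d cm [-12.02  -0.02   5.66] rot [-0.     0.698  0.001] F [ 0.  -0.6 -0.6] gap 5.97
```

>>> carry_out(moves=[0,0,-2,0,0,0,6,-1,0,-4,0,0.05,0,6,-3.5,0,-5,0,0.15,0,6,-6,0,-4.5,0,0.27,0,6,-9,0,-3,0,0.39,0,6,-12,0,-1.5,0,0.5,0,6,-14.5,0,0,0,0.6,0,6,-15.9,0,1,0,0.7,0,6])

```text
time: 6.4
tool_pos: [0.2803, -0.3032, 0.2451]
ee_rot: [0.932, 0.113, 0.342, -0.041]
ft_force: [0.2, 0.2, -0.2]
finger_gap: 0.705
finger_force: 0.0
```

```bash
python3 - <<'E'
from h import *
T=tool(13.9,40); P=np.array([.4031+.013*.9707,-.2738+.013*.2402,.082]); t=P-.153*T[:,2]
plan(t,T)
E
```

```text
t 6.4 pos [ 0.2803 -0.3032  0.2451] d cm [0.15 0.08 6.14] rot [ 0.001 -0.006 -0.   ] F [ 0.2  0.2 -0.2] gap 6.02
```

>>> carry_out(moves=[0,0,1.2,0,0,0,6,0.1,0,2.8,0,0,0,6,0.1,0.1,4.4,0,0,0,6,0.1,0.1,5.6,0,0,0,5.5,0.1,0.1,6.1,0,0,0,5.2,0.1,0.1,6.1,0,0,0,5,0.1,0.1,6.1,0,0,0,5,0.1,0.1,6.1,0,0,0,5])

```text
time: 7.07
tool_pos: [0.3216, -0.2954, 0.2002]
ee_rot: [0.932, 0.114, 0.34, -0.041]
ft_force: [0.0, -0.1, -0.0]
finger_gap: 0.585
finger_force: 0.0
```

```bash
python3 - <<'E'
from h import *
c=cap('side'); w=cap('wrist')
cv2.imwrite('pics/g1.png',np.hstack([cv2.resize(c['pixels'][130:270,270:430],(400,350)),cv2.resize(w['pixels'],(400,350))])[:,:,::-1])
print(robot.get_obs()['ft_force'],robot.get_obs()['tool_pos'])
E
```

```text
[-0.01801705  0.48568629  0.07889973] [ 0.32160316 -0.29549348  0.20029433]
```

View pics/g1.png

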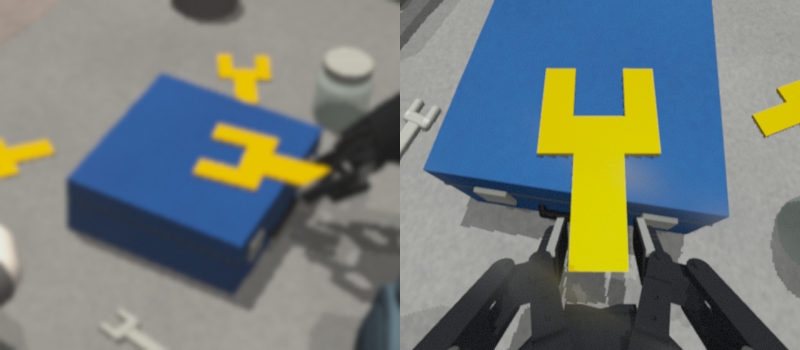

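The side crop shows the tab end between the leaned fingers at about (325,175). In the wrist half, the tab end at (600,270) is centred between the pads. Gripping at 100 N.

>>> carry_out(moves=[0,0,0,0,0,0,4.5,0,0,0,0,0,0,4,0,0,0,0,0,0,3.5,0,0,0,0,0,0,3,0,0,0,0,0,0,3,0,0,0,0,0,0,3,0,0,0,0,0,0,3,0,0,0,0,0,0,3], force=100)

```text
time: 7.83
tool_pos: [0.3217, -0.2954, 0.2001]
ee_rot: [0.932, 0.114, 0.341, -0.041]
ft_force: [-4.2, -0.3, 5.7]
finger_gap: 0.436
finger_force: 99.2
```

```bash
python3 - <<'E'
from h import *
print(robot.get_obs()['ft_force'],robot.get_obs()['finger_gap']*8.54)
T=tool(13.9,40);p=robot.get_obs()['tool_pos']
plan(p+[0,0,.06],T)
E
```

```text
[-4.17553568 -0.30585745  5.72717855] 3.7215926678827946
t 7.83 pos [ 0.3217 -0.2954  0.2001] d cm [ 3.87  0.01 -4.59] rot [ 0.    -0.002  0.001] F [-4.2 -0.3  5.7] gap 3.72
```

>>> carry_out(moves=[0.2,0,-0.3,0,0,0,3,0.7,0,-0.8,0,0,0,3,1.3,0,-1.5,0,0,0,3,2,0,-2.3,0,0,0,3,2.7,0,-3.2,0,0,0,3,3.4,0,-4,0,0,0,3,3.9,0,-4.6,0,0,0,3,3.9,0,-4.6,0,0,0,3])

```text
time: 8.5
tool_pos: [0.3223, -0.2956, 0.2617]
ee_rot: [0.932, 0.115, 0.341, -0.04]
ft_force: [0.6, -0.2, -0.0]
finger_gap: 0.437
finger_force: 100.2
```

```bash
python3 - <<'E'
from m import *
plan(robot.get_obs()['tool_pos'],tool(13.9,40)); print(robot.get_obs()['finger_force'])
w=cap('wrist')
m=mask(w,(20,120,80),(35,255,255)); m=cv2.erode(m,np.ones((5,5))); k=big(m); im=np.zeros_like(m); cv2.drawContours(im,[k],-1,255,-1); m&=im
P=pts(w,np.c_[np.nonzero(m)[::-1]]); c=P.mean(0)
n=np.linalg.svd(P-c,full_matrices=False)[2][2]; n*=np.sign(n[2]); print('plane',c,n,'tilt deg',np.degrees(np.arccos(n[2])))
packer(w,None,.146)
E
```

```text
t 8.5 pos [ 0.3223 -0.2956  0.2617] d cm [0. 0. 0.] rot [ 0.001 -0.003  0.003] F [ 0.6 -0.2 -0. ] gap 3.73
100.1672101020813
plane [ 0.47284368 -0.25764471  0.14542322] [0.02982918 0.00960199 0.99950889] tilt deg 1.7957448912957883
cen [ 0.47318569 -0.25757555] yaw 14.295753556462953 ext -0.07093983571209733 0.07758490479124096 tip [ 0.40444258 -0.27509252] zdepth 0.14482116514087895
```

Held and lifted, with a droop of about 1.8°, which I'll offset with a little more lean. Now I plan the carry.

```bash
cat > t.py <<'E'
from h import *
def pk(o,yaw,pitch):
    y,p=np.radians([yaw,pitch]); return np.array(o),R.from_euler('ZY',[y,p]).as_matrix()
# rel pose packer in tool at lift
t0=np.array([.3223,-.2956,.2617]); T0=R.from_quat([.932,.115,.341,-.04]).as_matrix()
o0,P0=pk([.5205,-.2457,.1395],14.1,1.8)
rp=T0.T@(o0-t0); rR=T0.T@P0
stem=np.array([.666,.201]); PY=-5.5; xp=np.array([np.cos(np.radians(PY)),np.sin(np.radians(PY))])
def target(back,z,side=0.,yaw=PY):
    o=np.r_[stem-back*xp+side*np.array([-xp[1],xp[0]]),z]; _,P=pk(o,yaw,0)
    T=P@rR.T; return o-T@rp,T
E
python3 - <<'E'
from t import *
plan([.36,-.03,.22],target(0,.07,yaw=4)[1])
a=target(.16,.073); print(a[0]); plan(*a)
print(target(0,.073)[0])
E
```

```text
t 8.55 pos [ 0.322  -0.2954  0.2609] d cm [  5.12 -24.85   9.59] rot [-0.117  0.032  0.132] F [ 0.8  0.2 -1.2] gap 3.72
[0.29956145 0.23617138 0.18871981]
t 8.55 pos [ 0.322  -0.2954  0.2609] d cm [  3.57 -52.14  12.3 ] rot [-0.226  0.031  0.257] F [ 0.8  0.2 -1.2] gap 3.72
[0.45882484 0.22083606 0.18871981]
```

>>> carry_out(moves=[0.3,-1.5,0.3,0,0,0,3,1,-5,1.2,-0.02,0.01,0.02,3,1.8,-8.7,2.7,-0.04,0.01,0.05,3,2.5,-12.4,4.4,-0.06,0.02,0.07,3,3.3,-16,6,-0.08,0.02,0.09,3,4.1,-19.8,7.6,-0.1,0.03,0.11,3,4.8,-23,9,-0.12,0.03,0.13,3,5.1,-24.8,9.6,-0.12,0.03,0.13,3])

```text
time: 9.22
tool_pos: [0.4032, -0.0866, 0.275]
ee_rot: [0.939, 0.035, 0.342, -0.015]
ft_force: [0.7, 0.4, -0.9]
finger_gap: 0.434
finger_force: 100.6
```

```bash
python3 - <<'E'
from t import *
print(robot.get_obs()['tool_pos']); plan(*target(.16,.073))
E
```

```text
[ 0.40323224 -0.08658649  0.27496011]
t 9.22 pos [ 0.4032 -0.0866  0.275 ] d cm [-11.68 -32.93   1.64] rot [-0.12   0.033  0.126] F [ 0.7  0.4 -0.9] gap 3.71
```

The tool lagged behind the command, so I'll let it settle first.

>>> carry_out(moves=[0,0,0,0,0,0,3,0,0,0,0,0,0,3,0,0,0,0,0,0,3,0,0,0,0,0,0,3,0,0,0,0,0,0,3,0,0,0,0,0,0,3,0,0,0,0,0,0,3,0,0,0,0,0,0,3])

```text
time: 9.88
tool_pos: [0.4022, -0.0884, 0.2742]
ee_rot: [0.939, 0.034, 0.341, -0.015]
ft_force: [-0.2, -0.5, -0.3]
finger_gap: 0.433
finger_force: 100.7
```

```bash
python3 - <<'E'
from t import *
print(robot.get_obs()['qpos']); plan([.34,.06,.22],target(0,0,yaw=-1)[1]); plan(*target(.16,.073))
E
```

```text
[-0.48908117 -0.0922245  -1.01895605  0.03048228  0.35419671  2.69259243]
t 9.88 pos [ 0.4022 -0.0884  0.2742] d cm [ -7.43 -15.23   0.96] rot [-0.069  0.036  0.065] F [-0.2 -0.5 -0.3] gap 3.7
t 9.88 pos [ 0.4022 -0.0884  0.2742] d cm [-11.58 -33.09   1.69] rot [-0.121  0.036  0.125] F [-0.2 -0.5 -0.3] gap 3.7
```

Joint 3 is at its limit, and joint 6 (2.69) would pass 3.14 on the way to the pump. This grasp is therefore the wrong way round. I'll put the packer back on the case, turn the hand half a turn and take it again.

```bash
python3 - <<'E'
from t import *
plan(t0+[0,0,.0],T0)
E
```

```text
t 9.88 pos [ 0.4022 -0.0884  0.2742] d cm [-8.03 20.07 -5.24] rot [ 0.102  0.004 -0.135] F [-0.2 -0.5 -0.3] gap 3.7
```

>>> carry_out(moves=[-0.8,2,-0.5,0.01,0,-0.01,3,-2,5,-1.3,0.03,0,-0.03,3,-3.2,8,-2.1,0.04,0,-0.06,3,-4.4,11,-2.9,0.06,0,-0.08,3,-5.6,14,-3.7,0.08,0,-0.1,3,-6.8,17,-4.5,0.09,0,-0.12,3,-8,20,-5.2,0.1,0,-0.135,3,-8,20,-5.2,0.1,0,-0.135,3])

```text
time: 10.55
tool_pos: [0.3223, -0.301, 0.2623]
ee_rot: [0.933, 0.113, 0.339, -0.036]
ft_force: [0.6, -0.3, -0.2]
finger_gap: 0.44
finger_force: 100.7
```

```bash
python3 - <<'E'
from t import *
plan([.3222,-.2955,.2005],T0); print(robot.get_obs()['qpos'])
E
```

```text
t 10.55 pos [ 0.3223 -0.301   0.2623] d cm [-3.87 -0.59  4.82] rot [ 0.008  0.005 -0.002] F [ 0.6 -0.3 -0.2] gap 3.76
[-1.09495684  0.13246635 -0.75060317  0.48454656  0.67060467  1.87684957]
```

>>> carry_out(moves=[-0.4,-0.2,0.5,0,0,0,3,-1,-0.4,1.3,0,0.01,0,3,-1.7,-0.6,2.1,0.01,0.02,0,3,-2.4,-0.6,3,0.01,0.02,0,3,-3,-0.6,3.8,0.01,0.03,0,3,-3.5,-0.6,4.4,0.01,0.03,0,3,-3.8,-0.6,4.7,0.01,0.03,0,3,-3.8,-0.6,4.7,0.01,0.03,0,3])

```text
time: 11.22
tool_pos: [0.3225, -0.2873, 0.2]
ee_rot: [0.928, 0.116, 0.352, -0.047]
ft_force: [-0.2, 0.6, -0.7]
finger_gap: 0.439
finger_force: 100.7
```

>>> carry_out(moves=[0,0,0,0,0,0,3,0,0,0,0,0,0,3,0,0,0,0,0,0,3.6,0,0,0,0,0,0,4,0,0,0,0,0,0,4.4,0,0,0,0,0,0,5,0,0,0,0,0,0,5.5,0,0,0,0,0,0,6], force=40)

```text
time: 11.88
tool_pos: [0.3228, -0.2888, 0.2013]
ee_rot: [0.927, 0.116, 0.353, -0.046]
ft_force: [-0.7, 0.2, -1.2]
finger_gap: 0.7
finger_force: 0.0
```

```bash
python3 - <<'E'
from m import *
w=cap('wrist','p2.png'); tip,ax=packer(w)
o=robot.get_obs(); print(o['tool_pos'],o['ft_force'],o['finger_gap']*8.54)
T=tool(13.9,40); 
E
```

```text
cen [ 0.47548629 -0.24947077] yaw 14.115230367385566 ext -0.07034329155052896 0.07887378601184548 tip [ 0.40726686 -0.26662559] zdepth 0.08366826044328507
[ 0.32275068 -0.28873835  0.20132352] [ 0.33472164 -0.63423083 -0.58917965] 5.990866946922002
```

The packer is back on the case with the tip about 37 mm out. I'll retract along the tool axis and give the hand a half turn, taking joint 6 down.

>>> carry_out(moves=[0,0,-1,0,0,0,6,0,0,-3,0,0,0,6,0,0,-5,0,0,-0.05,6,0,0,-6,0,0,-0.15,6,0,0,-6,0,0,-0.27,6,0,0,-6,0,0,-0.39,6,0,0,-6,0,0,-0.51,6,0,0,-6,0,0,-0.6,6])

```text
time: 12.6
tool_pos: [0.2841, -0.2988, 0.2462]
ee_rot: [0.851, 0.387, 0.35, 0.062]
ft_force: [-0.8, 0.4, 0.4]
finger_gap: 0.701
finger_force: 0.0
```

>>> carry_out(moves=[0,0,0,0,0,-0.12,6,0,0,0,0,0,-0.24,6,0,0,0,0,0,-0.36,6,0,0,0,0,0,-0.48,6,0,0,0,0,0,-0.6,6,0,0,0,0,0,-0.72,6,0,0,0,0,0,-0.84,6,0,0,0,0,0,-0.96,6])

```text
time: 13.27
tool_pos: [0.2841, -0.2987, 0.246]
ee_rot: [0.575, 0.737, 0.282, 0.216]
ft_force: [-0.2, 0.3, -0.8]
finger_gap: 0.706
finger_force: 0.0
```

>>> carry_out(moves=[0,0,0,0,0,-0.12,6,0,0,0,0,0,-0.24,6,0,0,0,0,0,-0.36,6,0,0,0,0,0,-0.48,6,0,0,0,0,0,-0.6,6,0,0,0,0,0,-0.72,6,0,0,0,0,0,-0.84,6,0,0,0,0,0,-0.96,6])

```text
time: 13.93
tool_pos: [0.2841, -0.2987, 0.246]
ee_rot: [0.17, 0.919, 0.151, 0.322]
ft_force: [-0.2, -0.3, 0.3]
finger_gap: 0.705
finger_force: 0.0
```

```bash
python3 - <<'E'
from h import *
T=tool(14.1,40)@np.diag([-1,-1,1]); P=np.array([.4065+.013*.9698,-.267+.013*.2439,.082]); t=P-.153*T[:,2]
print(t); plan(t-.06*T[:,2],T); plan(t,T); print(robot.get_obs()['qpos'])
E
```

```text
[ 0.32372388 -0.28778798  0.1992048 ]
t 13.93 pos [ 0.2841 -0.2987  0.246 ] d cm [-0.05  0.15  0.23] rot [ 0.014  0.027 -0.614] F [-0.2 -0.3  0.3] gap 6.02
t 13.93 pos [ 0.2841 -0.2987  0.246 ] d cm [0.07 0.02 6.23] rot [ 0.014  0.027 -0.614] F [-0.2 -0.3  0.3] gap 6.02
[-1.19289052  0.14241032 -0.7966927   0.52213625  0.72039397 -0.78538083]
```

>>> carry_out(moves=[0,0,0,0,0,-0.12,6,0,0,0,0,0.01,-0.24,6,0,0,0,0.01,0.01,-0.36,6,0,0,0,0.01,0.02,-0.48,6,0,0,0,0.01,0.03,-0.6,6,0,0,0,0.01,0.03,-0.61,6,0,0,0,0.01,0.03,-0.61,6,0,0,0,0.01,0.03,-0.61,6])

```text
time: 14.6
tool_pos: [0.2841, -0.2987, 0.246]
ee_rot: [-0.11, 0.934, 0.046, 0.338]
ft_force: [0.5, -0.7, 0.5]
finger_gap: 0.704
finger_force: 0.0
```

```bash
python3 - <<'E'
from h import *
T=tool(14.1,40)@np.diag([-1,-1,1]); P=np.array([.4065+.013*.9698,-.267+.013*.2439,.082]); t=P-.153*T[:,2]
plan(t,T)
E
```

```text
t 14.6 pos [ 0.2841 -0.2987  0.246 ] d cm [-0.14  0.06  6.23] rot [ 0.005 -0.002 -0.012] F [ 0.5 -0.7  0.5] gap 6.01
```

>>> carry_out(moves=[0,0,1.2,0,0,0,6,-0.1,0,2.8,0,0,-0.01,6,-0.1,0.1,4.4,0,0,-0.01,6,-0.1,0.1,5.6,0,0,-0.01,5.5,-0.1,0.1,6.2,0,0,-0.01,5.2,-0.1,0.1,6.2,0,0,-0.01,5,-0.1,0.1,6.2,0,0,-0.01,5,-0.1,0.1,6.2,0,0,-0.01,5])

```text
time: 15.27
tool_pos: [0.323, -0.2879, 0.1995]
ee_rot: [-0.116, 0.933, 0.044, 0.338]
ft_force: [-0.8, 0.7, 0.4]
finger_gap: 0.585
finger_force: 0.0
```

>>> carry_out(moves=[0,0,0,0,0,0,4.5,0,0,0,0,0,0,4,0,0,0,0,0,0,3.5,0,0,0,0,0,0,3,0,0,0,0,0,0,3,0,0,0,0,0,0,3,0,0,0,0,0,0,3,0,0,0,0,0,0,3], force=100)

```text
time: 15.93
tool_pos: [0.3232, -0.2881, 0.1997]
ee_rot: [-0.116, 0.933, 0.043, 0.338]
ft_force: [-4.3, -1.0, 6.2]
finger_gap: 0.434
finger_force: 99.3
```

```bash
python3 - <<'E'
from h import *
p=robot.get_obs()['tool_pos']; plan(p+[0,0,.05],R.from_quat(robot.get_obs()['ee_rot']).as_matrix()); print(robot.get_obs()['qpos'])
c=cap('side'); w=cap('wrist')
cv2.imwrite('pics/g2.png',np.hstack([cv2.resize(c['pixels'][130:270,270:430],(400,350)),cv2.resize(w['pixels'],(400,350))])[:,:,::-1])
E
```

```text
t 15.93 pos [ 0.3232 -0.2881  0.1997] d cm [-3.21  0.01 -3.84] rot [0. 0. 0.] F [-4.3 -1.   6.2] gap 3.71
[-1.07905848  0.23000419 -0.84976497  0.29477167  0.67276657 -1.25815636]
```

View pics/g2.png

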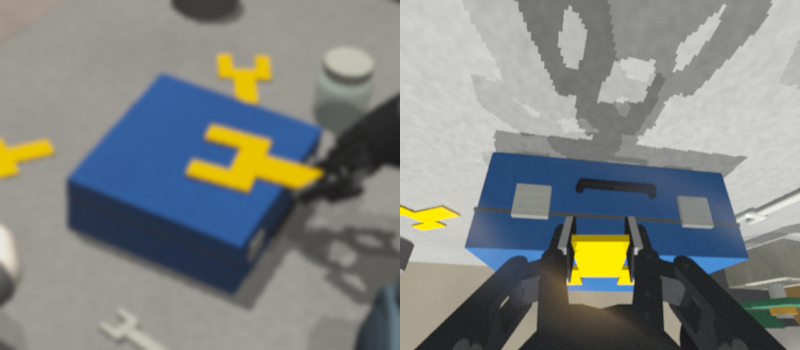

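The side view shows the hand leaned back, holding the tab end at (315,178). The wrist camera now looks from below and sees the case front with the tab between the pads at (600,255). Lifting and swinging over in an arc.

>>> carry_out(moves=[-0.2,0,-0.3,0,0,0,3,-0.7,0,-0.8,0,0,0,3,-1.3,0,-1.5,0,0,0,3,-2,0,-2.3,0,0,0,3,-2.6,0,-3.1,0,0,0,3,-3.2,0,-3.8,0,0,0,3,-3.2,0,-3.8,0,0,0,3,-3.2,0,-3.8,0,0,0,3])

```text
time: 16.7
tool_pos: [0.3235, -0.2878, 0.2493]
ee_rot: [-0.117, 0.933, 0.044, 0.338]
ft_force: [-1.0, -0.7, -0.6]
finger_gap: 0.435
finger_force: 100.0
```

```bash
python3 - <<'E'
from m import *
o=robot.get_obs(); print(o['tool_pos'].tolist(),o['ee_rot'].tolist(),o['finger_force'])
for n,b in(('top',(305,150,430,300)),('side',(320,150,400,220))):
    c=cap(n); m=mask(c,(20,120,80),(35,255,255),b); m=cv2.erode(m,np.ones((2,2)));k=big(m); im=np.zeros_like(m); cv2.drawContours(im,[k],-1,255,-1); m&=im
    P=pts(c,np.c_[np.nonzero(m)[::-1]]); ce=P.mean(0); ax=np.array([.9698,.2439]); s=(P[:,:2]-ce[:2])@ax; t=(P[:,:2]-ce[:2])@[-ax[1],ax[0]]
    A=np.c_[s,t,np.ones(len(s))]; print(n,ce,len(P),'slopes deg',np.degrees(np.linalg.lstsq(A,P[:,2],rcond=None)[0][:2]),s.min(),s.max())
E
```

```text
[0.3234793957395361, -0.2878084197264748, 0.24928649549508775] [-0.11650645704304231, 0.9328120889152166, 0.04362050238738406, 0.33820866933356397] 100.03009557723999
top [ 0.48449885 -0.24686654  0.13555743] 934 slopes deg [ 4.91921564 45.43628123] -0.09323350617938894 0.06650649122884027
side [ 0.52114543 -0.2996926   0.10397971] 743 slopes deg [ 2.75464353 33.619866  ] -0.22461333965166203 0.10280571680398823
```

```bash
cat > t.py <<'E'
from h import *
F=np.diag([-1,-1,1.])
t0=np.array([.3235,-.2878,.2493]); T0=R.from_quat([-.1165,.9328,.0436,.3382]).as_matrix()
y,p=np.radians([14.1,1.2]); P0=R.from_euler('ZY',[y,p]).as_matrix(); o0=np.array([.5229,-.2376,.1296-.002])
rp=T0.T@(o0-t0); rR=T0.T@P0
stem=np.array([.666,.201]); PY=-5.5; xp=np.array([np.cos(np.radians(PY)),np.sin(np.radians(PY))])
def ori(yaw): return R.from_euler('Z',np.radians(yaw)).as_matrix()@rR.T
def target(back,z,side=0.,yaw=PY):
    o=np.r_[stem-back*xp+side*np.array([-xp[1],xp[0]]),z]; T=ori(yaw); return o-T@rp,T
E
python3 - <<'E'
from m import *
from t import *
c=cap('top'); m=mask(c,(20,120,80),(35,255,255),(305,150,430,300)); uv=np.c_[np.nonzero(m)[::-1]]; P=pts(c,uv); P=P[(P[:,2]>.115)&(P[:,2]<.15)]
ax=np.array([.9698,.2439]);n=np.array([-ax[1],ax[0]]);ce=P.mean(0); s=(P[:,:2]-ce[:2])@ax;tt=(P[:,:2]-ce[:2])@n
print(ce,len(P),np.degrees(np.linalg.lstsq(np.c_[s,tt,np.ones(len(s))],P[:,2],rcond=None)[0][:2]),s.min(),s.max())
plan([.40,-.15,.25],ori(0)); plan([.43,-.02,.25],ori(-15)); print(target(.09,.072))
E
```

```text
[ 0.48619749 -0.24539615  0.13251488] 1023 [-0.18916201  0.18549739] -0.08122268837504364 0.0676031312798891
t 16.85 pos [ 0.3231 -0.2873  0.2482] d cm [-8.4  11.41  6.85] rot [ 0.162 -0.022  0.186] F [-0.9 -0.5 -0.8] gap 3.71
t 16.85 pos [ 0.3231 -0.2873  0.2482] d cm [-13.05  23.26  10.81] rot [ 0.331 -0.023  0.385] F [-0.9 -0.5 -0.8] gap 3.71
(array([0.36923635, 0.22946384, 0.18936709]), array([[-0.7504591 ,  0.09247935,  0.65441479],
       [ 0.07133038,  0.99571154, -0.05891098],
       [-0.6570564 ,  0.00246937, -0.75383737]]))
```

>>> carry_out(moves=[-0.6,0.8,0.5,0.01,0,0.01,3,-1.8,2.4,1.4,0.03,0,0.04,3,-3.2,4.3,2.6,0.06,0,0.07,3,-4.6,6.2,3.7,0.09,0,0.1,3,-6,8.2,4.9,0.12,0,0.13,3,-7.2,9.8,5.9,0.14,0,0.16,3,-8.4,11.4,6.9,0.16,0,0.18,3,-8.4,11.4,6.9,0.16,0,0.18,3])

```text
time: 17.52
tool_pos: [0.401, -0.1471, 0.2495]
ee_rot: [-0.007, 0.94, 0.001, 0.341]
ft_force: [-1.2, 0.7, -0.5]
finger_gap: 0.436
finger_force: 100.2
```

```bash
sed -i 's/\[14.1,1.2\]/[14.1,0.2]/; s/.1296-.002/.1288/' t.py; python3 - <<'E'
from t import *
plan([.43,-.02,.245],ori(-15)); plan([.43,.08,.24],ori(-25)); print(robot.get_obs()['qpos'])
E
```

```text
t 17.52 pos [ 0.401  -0.1471  0.2495] d cm [-2.09 12.67  2.3 ] rot [ 0.171 -0.003  0.212] F [-1.2  0.7 -0.5] gap 3.73
t 17.52 pos [ 0.401  -0.1471  0.2495] d cm [-1.89 22.67  2.76] rot [ 0.284 -0.003  0.345] F [-1.2  0.7 -0.5] gap 3.73
[-6.25890137e-01 -9.88072655e-04 -1.01808429e+00 -3.79255390e-02
  3.91486922e-01 -5.19812706e-01]
```

Joint 3 is near its limit here, so I'll fit the arm geometry from the logged states to see what is reachable at the pump.

```bash
cat > fk.py <<'E'
from t import *
from scipy.optimize import least_squares
D=[([-1.3923,.3780,.0798,1.2744,0,1.4605],[.1637,-.5509,.4038],[.9896,.1439,0,-.0009]),
([-.48908,-.09222,-1.01896,.03048,.3542,2.6926],[.4022,-.0884,.2742],[.939,.034,.341,-.015]),
([-1.09496,.13247,-.7506,.48455,.6706,1.87685],[.3223,-.301,.2623],[.933,.113,.339,-.036]),
([-1.19289,.14241,-.79669,.52214,.72039,-.78538],[.2841,-.2987,.246],[.17,.919,.151,.322]),
([-1.07906,.23,-.84976,.29477,.67277,-1.25816],[.3232,-.2881,.1997],[-.116,.933,.043,.338]),
([-.62589,-.00099,-1.01808,-.03793,.39149,-.51981],[.401,-.1471,.2495],[-.007,.94,.001,.341])]
def row(q,ez):
    q1,q2,q3,q4=q[:4]; f=q2-q3; p=f+q4; er=np.array([np.cos(q1),np.sin(q1),0]); el=np.array([-er[1],er[0],0]); k=np.array([0,0,1.])
    return np.c_[k, np.sin(q2)*er+np.cos(q2)*k, np.cos(f)*er-np.sin(f)*k, np.cos(p)*er-np.sin(p)*k, ez, el]
A=np.vstack([row(q,R.from_quat(e).as_matrix()[:,2]) for q,_,e in D]); b=np.hstack([p for _,p,_ in D])
x,res,rk,sv=np.linalg.lstsq(A,b,rcond=None)
def solve(tcp,T):
    # unknown q1..q4 ; j5: tool z lies at sin j5 = z.el-like; pitch fixed by in-plane direction of z
    ez=T[:,2]
    def f(q):
        er=np.array([np.cos(q[0]),np.sin(q[0]),0]); p=q[1]-q[2]+q[3]
        n=np.sin(p)*er+np.cos(p)*np.array([0,0,1.])  # perp to in-plane tool direction
        return np.r_[row(q,ez)@x-tcp, .3*(n@ez)]
    az=np.arctan2(tcp[1],tcp[0]); s=least_squares(f,[az-.2,.1,-.9,.3]); q=s.x
    return np.round(q,3), 'j5',round(float(np.arcsin(ez@[-np.sin(q[0]),np.cos(q[0]),0])),2),'err',round(s.cost,7)
E
python3 - <<'E'
from fk import *
print('x',np.round(x,4),sv,'resid',np.abs(A@x-b).max())
for q,p,e in D[4:]: print(solve(np.array(p),R.from_quat(e).as_matrix()),q)
for back in(.09,.06,.03,0.): 
  for z in (.072,): print(back,target(back,z)[0],*solve(*target(back,z)))
for w in ([.43,-.02,.245],[.45,.05,.245],[.43,.08,.2],[.45,.08,.2],[.41,.17,.19]): print(w,*solve(np.array(w),ori(-20)))
E
```

```text
x [0.3997 0.5036 0.4341 0.2063 0.1362 0.0639] [5.07545226 2.63608139 1.58879279 0.76196426 0.37751337 0.20854464] resid 0.028382337549782366
(array([-1.078,  0.268, -0.793,  0.313]), 'j5', 0.67, 'err', np.float64(0.0)) [-1.07906, 0.23, -0.84976, 0.29477, 0.67277, -1.25816]
(array([-0.626,  0.025, -1.032, -0.077]), 'j5', 0.39, 'err', np.float64(0.0)) [-0.62589, -0.00099, -1.01808, -0.03793, 0.39149, -0.51981]
0.09 [0.37131098 0.22926407 0.19178151] [ 0.522  0.27  -1.037 -0.34 ] j5 -0.38 err 0.0
0.06 [0.40117286 0.2263887  0.19178151] [ 0.477  0.296 -0.994 -0.337] j5 -0.35 err 0.0
0.03 [0.43103475 0.22351333 0.19178151] [ 0.438  0.322 -0.948 -0.328] j5 -0.33 err 0.0
0.0 [0.46089664 0.22063795 0.19178151] [ 0.403  0.348 -0.898 -0.313] j5 -0.31 err 0.0
[0.43, -0.02, 0.245] [-0.158  0.057 -1.082 -0.26 ] j5 -0.12 err 0.0
[0.45, 0.05, 0.245] [ 0.042  0.101 -1.009 -0.202] j5 -0.24 err 0.0
[0.43, 0.08, 0.2] [ 0.129  0.244 -1.063 -0.379] j5 -0.3 err 0.0
[0.45, 0.08, 0.2] [ 0.122  0.265 -1.021 -0.36 ] j5 -0.29 err 0.0
[0.41, 0.17, 0.19] [ 0.38   0.282 -0.99  -0.264] j5 -0.44 err 0.0
```

```bash
python3 - <<'E'
import re
s=open('fk.py').read()
s=s.replace("np.cos(p)*er-np.sin(p)*k, ez, el]","np.cos(p)*er-np.sin(p)*k, ez, el, np.sin(f)*er+np.cos(f)*k, np.sin(p)*er+np.cos(p)*k]")
open('fk.py','w').write(s)
E
python3 - <<'E'
from fk import *
print('x',np.round(x,4),'resid',np.round(A@x-b,3).reshape(-1,3).tolist())
for back in(.09,.08,.07,0.): print(back,*solve(*target(back,.072)))
for yaw in (-20,-35):
  for w in ([.45,-.02,.245],[.45,.05,.245],[.45,.08,.2],[.42,.17,.19],[.385,.228,.19]): print(yaw,w,*solve(np.array(w),ori(yaw)))
E
```

```text
x [2.602e-01 4.966e-01 3.835e-01 1.375e-01 1.374e-01 6.330e-02 7.290e-02
 4.000e-04] resid [[0.0, 0.0, 0.0], [0.0, -0.0, 0.0], [0.0, -0.0, 0.0], [0.0, 0.0, 0.0], [-0.0, -0.0, -0.0], [-0.0, 0.0, 0.0]]
0.09 [ 0.525  0.184 -1.052 -0.268] j5 -0.38 err 0.0
0.08 [ 0.509  0.196 -1.038 -0.27 ] j5 -0.37 err 0.0
0.07 [ 0.494  0.207 -1.023 -0.271] j5 -0.36 err 0.0
0.0 [ 0.405  0.287 -0.904 -0.258] j5 -0.31 err 0.0
-20 [0.45, -0.02, 0.245] [-0.147  0.048 -1.017 -0.185] j5 -0.13 err 0.0
-20 [0.45, 0.05, 0.245] [ 0.045  0.065 -0.989 -0.145] j5 -0.25 err 0.0
-20 [0.45, 0.08, 0.2] [ 0.125  0.185 -1.026 -0.285] j5 -0.29 err 0.0
-20 [0.42, 0.17, 0.19] [ 0.373  0.222 -0.99  -0.207] j5 -0.44 err 0.0
-20 [0.385, 0.228, 0.19] [ 0.547  0.231 -0.95  -0.098] j5 -0.52 err 0.0
-35 [0.45, -0.02, 0.245] [-0.088  0.072 -0.972 -0.104] j5 -0.32 err 0.0
-35 [0.45, 0.05, 0.245] [ 0.097  0.097 -0.924 -0.021] j5 -0.43 err 0.0
-35 [0.45, 0.08, 0.2] [ 0.173  0.21  -0.952 -0.131] j5 -0.47 err 0.0
-35 [0.42, 0.17, 0.19] [ 0.411  0.257 -0.891  0.005] j5 -0.58 err 0.0
-35 [0.385, 0.228, 0.19] [ 0.576  0.278 -0.835  0.148] j5 -0.64 err 0.0
```

The fit is now exact to under 1 mm. With the heading at about -30° on the way, joint 3 stays within range. I'll straighten the heading while entering under the foot.

```bash
python3 - <<'E'
from fk import *
for w,y in (([.455,-.02,.245],-25),([.43,.13,.24],-33),([.43,.13,.192],-33),([.385,.226,.192],-30)): print(w,*solve(np.array(w),ori(y)))
for b,y in((.08,-18),(.055,-5.5),(0,-5.5)): print(target(b,.072,yaw=y)[0],*solve(*target(b,.072,yaw=y)))
plan([.455,-.02,.245],ori(-25))
E
```

```text
[0.455, -0.02, 0.245] [-0.125  0.064 -0.995 -0.164] j5 -0.19 err 0.0
[0.43, 0.13, 0.24] [ 0.304  0.125 -0.889  0.062] j5 -0.52 err 0.0
[0.43, 0.13, 0.192] [ 0.304  0.227 -0.949 -0.101] j5 -0.52 err 0.0
[0.385, 0.226, 0.192] [ 0.564  0.253 -0.878  0.063] j5 -0.6 err 0.0
[0.39037714 0.27223261 0.19178151] [ 0.625  0.276 -0.865 -0.035] j5 -0.54 err 0.0
[0.40614984 0.22590947 0.19178151] [ 0.473  0.224 -0.999 -0.271] j5 -0.35 err 0.0
[0.46089664 0.22063795 0.19178151] [ 0.405  0.287 -0.904 -0.258] j5 -0.31 err 0.0
t 17.52 pos [ 0.401  -0.1471  0.2495] d cm [-4.01 12.63  3.91] rot [ 0.284 -0.003  0.345] F [-1.2  0.7 -0.5] gap 3.73
```

>>> carry_out(moves=[-0.4,1,0.4,0.02,0,0.02,3,-1.1,3,1.1,0.06,0,0.07,3,-1.8,5.2,1.7,0.11,0,0.13,3,-2.4,7.3,2.3,0.16,0,0.19,3,-3,9.4,2.9,0.21,0,0.25,3,-3.6,11.3,3.5,0.25,0,0.3,3,-4,12.6,3.9,0.28,0,0.34,3,-4,12.6,3.9,0.28,0,0.34,3])

```text
time: 18.18
tool_pos: [0.4553, -0.0221, 0.2444]
ee_rot: [0.2, 0.919, -0.073, 0.332]
ft_force: [-0.2, 0.2, -0.3]
finger_gap: 0.436
finger_force: 100.3
```

```bash
python3 - <<'E'
from t import *
plan([.43,.13,.24],ori(-33)); print(robot.get_obs()['qpos'])
E
```

```text
t 18.18 pos [ 0.4553 -0.0221  0.2444] d cm [ 6.91 12.79 -5.18] rot [ 0.09  -0.006  0.113] F [-0.2  0.2 -0.3] gap 3.72
[-0.13101199  0.06521407 -0.99224743 -0.15856352 -0.18882481  0.2308396 ]
```

>>> carry_out(moves=[0.5,1,-0.4,0.01,0,0.01,3,1.7,3.1,-1.3,0.02,0,0.03,3,2.9,5.3,-2.2,0.04,0,0.05,3,4.1,7.5,-3,0.05,0,0.07,3,5.2,9.6,-3.9,0.07,0,0.09,3,6.2,11.4,-4.6,0.08,0,0.1,3,6.9,12.8,-5.2,0.09,0,0.11,3,6.9,12.8,-5.2,0.09,0,0.11,3])

```text
time: 18.85
tool_pos: [0.4305, 0.1296, 0.2406]
ee_rot: [0.264, 0.902, -0.096, 0.326]
ft_force: [0.5, -0.5, -1.1]
finger_gap: 0.433
finger_force: 100.4
```

```bash
python3 - <<'E'
from t import *
plan([.43,.13,.192],ori(-33)); plan([.385,.226,.192],ori(-30))
c=cap('top'); s=cap('side')
cv2.imwrite('pics/d.png',np.hstack([cv2.resize(c['pixels'][100:300,140:400],(400,308)),cv2.resize(s['pixels'][100:330,130:430],(400,308))])[:,:,::-1])
m=mask(c,(20,120,80),(35,255,255),(200,120,330,300)); uv=np.c_[np.nonzero(m)[::-1]]; P=pts(c,uv); P=P[(P[:,2]>.09)&(P[:,2]<.15)]
y=np.radians(-33); ax=np.array([np.cos(y),np.sin(y)]);n=np.array([-ax[1],ax[0]]);ce=P.mean(0); a=(P[:,:2]-ce[:2])@ax;tt=(P[:,:2]-ce[:2])@n
print(ce,len(P),np.degrees(np.linalg.lstsq(np.c_[a,tt,np.ones(len(a))],P[:,2],rcond=None)[0][:2]),a.min(),a.max())
o=robot.get_obs(); T=R.from_quat(o['ee_rot']).as_matrix(); print('pred origin',o['tool_pos']+T@rp, T@rR)
E
```

```text
t 18.85 pos [0.4305 0.1296 0.2406] d cm [3.16 0.01 3.7 ] rot [-0.    -0.005  0.003] F [ 0.5 -0.5 -1.1] gap 3.69
t 18.85 pos [0.4305 0.1296 0.2406] d cm [10.05  5.66 -2.04] rot [-0.034 -0.005 -0.037] F [ 0.5 -0.5 -1.1] gap 3.69
[0.5796613  0.05163172 0.12318933] 1121 [-0.26966437 -3.90357452] -0.07999391910372873 0.06892877740562658
pred origin [0.60290369 0.01571206 0.1201589 ] [[ 8.38530947e-01  5.44837044e-01  4.29497938e-03]
 [-5.44841929e-01  8.38538771e-01 -3.87001688e-05]
 [-3.62259202e-03 -2.30763356e-03  9.99990776e-01]]
```

View pics/d.png

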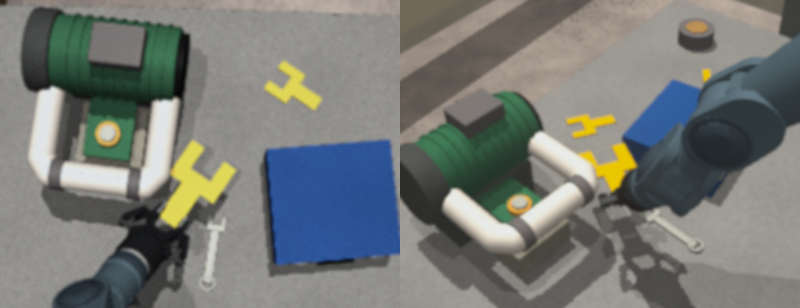

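The top crop shows the packer held between pump and case, with its tab end at (172,222) and its prongs at (190,150) and (230,170), clear of the pipe. The measured origin differs from the prediction by about 18 mm to the side, so I'll check it properly.

```bash
cat > chk.py <<'E'
from t import *
def chk(c,z,box):
    m=mask(c,(20,130,90),(34,255,255),box); k=big(m)
    im=np.zeros_like(m); cv2.drawContours(im,[k],-1,255,-1); m&=im
    uv=np.c_[np.nonzero(m)[::-1]]; A=onz(c,uv,z)[:,:2]; ce=A.mean(0)
    w,V=np.linalg.eigh(np.cov(A.T)); ax=V[:,1]*np.sign(V[0,1]); n=np.array([-ax[1],ax[0]]); a=(A-ce)@ax; t=(A-ce)@n
    print('cen',ce,'yaw',np.degrees(np.arctan2(ax[1],ax[0])),'ext',a.min(),a.max(),t.min(),t.max(),'origin',ce+(a.max()-.03)*ax,'depth z',np.percentile(pts(c,uv)[:,2],[10,50,90]))
E
python3 - <<'E'
from chk import *
c=cap('top'); chk(c,.124,(235,180,300,250))
o=robot.get_obs(); T=R.from_quat(o['ee_rot']).as_matrix(); print(o['tool_pos'],'pred origin',o['tool_pos']+T@rp)
E
```

```text
cen [0.57072104 0.03588194] yaw -33.467905905736 ext -0.08105533688648235 0.06908892817481699 -0.049519442722620224 0.0501704975236883 origin [0.60332882 0.01432558] depth z [0.12164074 0.12491695 0.12810471]
[0.43047921 0.12740599 0.24066715] pred origin [0.6026742  0.01500999 0.12018199]
```

By the cleaner mask, the measurement agrees with the prediction to 1 mm, yaw -33.5°. The earlier mask was contaminated. Descending and going in under the pipe.

>>> carry_out(moves=[0.3,0,0.4,0,0,0,3,1,0,1.2,0,0,0,3,1.8,0,2.1,0,0,0,3,2.6,0,3,0,0,0,3,3.1,0,3.6,0,0,0,3,4,0.6,3,0,0,0,3,5.5,1.7,1.8,-0.01,0,-0.01,3,7,2.9,0.6,-0.02,0,-0.02,3])

```text
time: 19.67
tool_pos: [0.404, 0.1786, 0.1907]
ee_rot: [0.255, 0.905, -0.091, 0.329]
ft_force: [-0.4, -0.0, -0.2]
finger_gap: 0.433
finger_force: 100.4
```

```bash
python3 - <<'E'
from t import *
plan([.385,.226,.192],ori(-30)); o=robot.get_obs(); T=R.from_quat(o['ee_rot']).as_matrix(); print('pred origin',o['tool_pos']+T@rp)
E
```

```text
t 19.67 pos [0.404  0.1786 0.1907] d cm [ 3.06  3.06 -2.72] rot [-0.018 -0.003 -0.022] F [-0.4 -0.  -0.2] gap 3.7
pred origin [0.5791111  0.07085018 0.07016992]
```

```bash
python3 - <<'E'
from t import *
a=target(.085,.073,yaw=-18); print(a[0]); plan(*a); plan([.385,.226,.193],ori(-27))
E
```

```text
[0.38540016 0.27271184 0.19278151]
t 19.67 pos [0.404  0.1786 0.1907] d cm [ 4.86  7.06 -4.31] rot [-0.153 -0.003 -0.183] F [-0.4 -0.  -0.2] gap 3.7
t 19.67 pos [0.404  0.1786 0.1907] d cm [ 3.    3.06 -2.8 ] rot [-0.052 -0.003 -0.062] F [-0.4 -0.  -0.2] gap 3.7
```

>>> carry_out(moves=[0.7,0.7,-0.7,-0.01,0,-0.01,3,1.9,1.9,-1.8,-0.03,0,-0.04,3,3,3.1,-2.8,-0.05,0,-0.06,3,3.7,4.5,-3.4,-0.08,0,-0.1,3,4.3,5.8,-3.9,-0.12,0,-0.14,3,4.9,7.1,-4.3,-0.15,0,-0.18,3,4.9,7.1,-4.3,-0.15,0,-0.18,3,4.9,7.1,-4.3,-0.15,0,-0.18,3])

```text
time: 20.33
tool_pos: [0.3857, 0.2736, 0.193]
ee_rot: [0.147, 0.928, -0.052, 0.338]
ft_force: [0.3, -0.7, -0.1]
finger_gap: 0.436
finger_force: 100.4
```

```bash
python3 - <<'E'
from t import *
a=target(.055,.073); print(a[0]); plan(*a); o=robot.get_obs(); T=R.from_quat(o['ee_rot']).as_matrix(); print('pred origin',o['tool_pos']+T@rp,'tilt',(T@rR)[:,2])
c=cap('top'); s=cap('side')
cv2.imwrite('pics/e.png',np.hstack([cv2.resize(c['pixels'][130:290,140:300],(400,400)),cv2.resize(s['pixels'][170:330,150:310],(400,400))])[:,:,::-1])
E
```

```text
[0.40614984 0.22590947 0.19278151]
t 20.33 pos [0.3857 0.2736 0.193 ] d cm [-2.61 -3.91  2.2 ] rot [-0.142 -0.001 -0.169] F [ 0.3 -0.7 -0.1] gap 3.72
pred origin [0.58135735 0.20972351 0.07283448] tilt [ 1.71472058e-03 -7.75542116e-04  9.99998229e-01]
```

View pics/e.png

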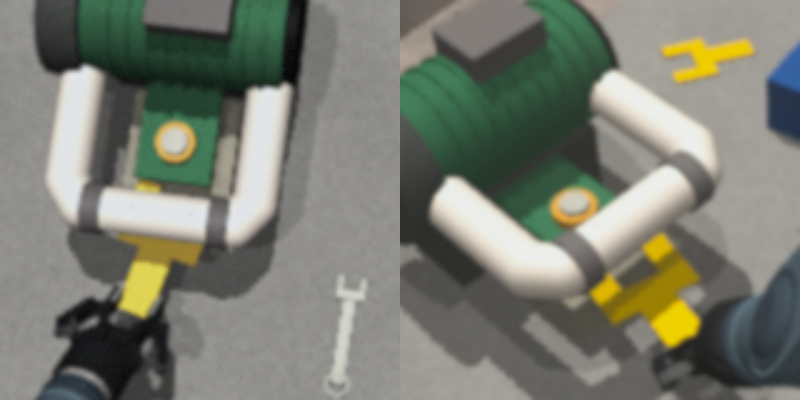

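The packer is under the pipe. Its left prong tip shows between pipe and foot at (148,187), and the tab is at (145,290). Now I straighten the heading and move in.

>>> carry_out(moves=[-0.3,-0.5,0.3,-0.02,0,-0.02,3,-0.8,-1.2,0.7,-0.04,0,-0.05,3,-1.3,-1.9,1.1,-0.07,0,-0.08,3,-1.7,-2.6,1.5,-0.09,0,-0.11,3,-2.2,-3.3,1.9,-0.12,0,-0.14,3,-2.6,-3.9,2.2,-0.14,0,-0.17,3,-2.6,-3.9,2.2,-0.14,0,-0.17,3,-2.6,-3.9,2.2,-0.14,0,-0.17,3])

```text
time: 21.1
tool_pos: [0.4057, 0.2256, 0.1927]
ee_rot: [0.045, 0.939, -0.016, 0.341]
ft_force: [0.9, 0.4, -1.2]
finger_gap: 0.431
finger_force: 100.4
```

```bash
python3 - <<'E'
from t import *
plan(*target(-.002,.072)); o=robot.get_obs(); T=R.from_quat(o['ee_rot']).as_matrix(); print('pred origin',o['tool_pos']+T@rp,'tilt',(T@rR)[:,2])
E
```

```text
t 21.1 pos [0.4057 0.2256 0.1927] d cm [-4.35  0.03  3.76] rot [-0.003 -0.002 -0.   ] F [ 0.9  0.4 -1.2] gap 3.68
pred origin [0.61044629 0.20532562 0.07241026] tilt [0.0025209  0.00154152 0.99999563]
```

>>> carry_out(moves=[-0.5,0,0.4,0,0,0,3,-1.1,0,1,0,0,0,3,-1.8,0,1.6,0,0,0,3,-2.5,0,2.2,0,0,0,3,-3.1,0,2.7,0,0,0,3,-3.6,0,3.1,0,0,0,3,-4,0,3.5,0,0,0,3,-4.1,0,3.6,0,0,0,3])

```text
time: 21.77
tool_pos: [0.4602, 0.2218, 0.1911]
ee_rot: [0.043, 0.939, -0.015, 0.341]
ft_force: [-5.9, 0.7, 1.6]
finger_gap: 0.433
finger_force: 100.6
```

```bash
python3 - <<'E'
from t import *
plan(*target(-.002,.072)); plan(*target(-.001,.061)); o=robot.get_obs(); T=R.from_quat(o['ee_rot']).as_matrix(); print('pred origin',o['tool_pos']+T@rp)
E
```

```text
t 21.77 pos [0.4602 0.2218 0.1911] d cm [-0.26 -0.11  0.12] rot [ 0.    -0.004  0.003] F [-5.9  0.7  1.6] gap 3.7
t 21.77 pos [0.4602 0.2218 0.1911] d cm [ 0.53 -0.11  0.9 ] rot [ 0.    -0.004  0.003] F [-5.9  0.7  1.6] gap 3.7
pred origin [0.66494219 0.20243649 0.07056481]
```

Contact with the stem (-6 N) comes at the predicted home position. Lowering onto the pad.

>>> carry_out(moves=[0.1,0,0.1,0,0,0,3,0.2,0,0.3,0,0,0,3,0.4,0,0.4,0,0,0,3,0.5,0,0.6,0,0,0,3,0.6,0,0.7,0,0,0,3,0.7,0,0.8,0,0,0,3,0.7,0,0.8,0,0,0,3,0.7,0,0.8,0,0,0,3])

```text
time: 22.43
tool_pos: [0.4599, 0.2218, 0.181]
ee_rot: [0.043, 0.939, -0.015, 0.342]
ft_force: [-2.5, 0.8, -0.2]
finger_gap: 0.433
finger_force: 100.6
```

```bash
python3 - <<'E'
from t import *
plan(*target(-.002,.06)); o=robot.get_obs(); T=R.from_quat(o['ee_rot']).as_matrix(); print('pred origin',o['tool_pos']+T@rp,'tilt',(T@rR)[:,2])
E
```

```text
t 22.43 pos [0.4599 0.2218 0.181 ] d cm [-0.16 -0.11  0.29] rot [-0.    -0.002  0.002] F [-2.5  0.8 -0.2] gap 3.7
pred origin [0.66480955 0.20232148 0.06084778] tilt [0.00183761 0.00133754 0.99999742]
```

>>> carry_out(moves=[0,0,0.1,0,0,0,3,0,0,0.15,0,0,0,3,0,0,0.2,0,0,0,3,0,0,0.2,0,0,0,3,0,0,0.2,0,0,0,3,0,0,0.2,0,0,0,3,0,0,0.2,0,0,0,3,0,0,0.2,0,0,0,3])

```text
time: 23.1
tool_pos: [0.4603, 0.2217, 0.179]
ee_rot: [0.043, 0.939, -0.015, 0.341]
ft_force: [-6.8, 0.9, 2.9]
finger_gap: 0.434
finger_force: 100.5
```

>>> carry_out(moves=[0,0,0,0,0,0,3.6,0,0,0,0,0,0,3.8,0,0,0,0,0,0,4,0,0,0,0,0,0,4.3,0,0,0,0,0,0,4.8,0,0,0,0,0,0,5.3,0,0,0,0,0,0,5.6,0,0,0,0,0,0,5.6], force=20)

```text
time: 23.77
tool_pos: [0.4617, 0.2218, 0.1799]
ee_rot: [0.043, 0.939, -0.015, 0.342]
ft_force: [-0.1, -0.5, -0.1]
finger_gap: 0.657
finger_force: 0.0
```

>>> carry_out(moves=[0,0,-0.5,0,0,0,5.6,0,0,-1.5,0,0,0,5.6,0,0,-2.5,0,0,0,5.6,0,0,-3.5,0,0,0,5.6,0,0,-4.5,0,0,0,5.6,0,0,-5.5,0,0,0,5.6,0,0,-6,0,0,0,5.6,0,0,-6,0,0,0,5.6])

```text
time: 24.43
tool_pos: [0.4223, 0.2256, 0.2271]
ee_rot: [0.043, 0.938, -0.014, 0.343]
ft_force: [0.3, -0.5, 0.1]
finger_gap: 0.655
finger_force: 0.0
```

```bash
python3 - <<'E'
from chk import *
c=cap('top'); s=cap('side')
cv2.imwrite('pics/f.png',np.hstack([cv2.resize(c['pixels'][130:290,140:300],(400,400)),cv2.resize(s['pixels'][170:330,150:310],(400,400))])[:,:,::-1])
o=robot.get_obs(); print(o['tool_pos'],o['ft_force'],o['time'])
m=mask(c,(20,130,60),(34,255,255),(150,205,280,290)); A=onz(c,np.c_[np.nonzero(m)[::-1]],.064)[:,:2]
d=A-stem; a=d@xp; t=d@[-xp[1],xp[0]]; q=a<-.06
print('tip a',a.min(),'tab t',t[q].min(),t[q].max(),'slope deg',np.degrees(np.polyfit(a[q],t[q],1)[0]),len(A),'z',np.median(pts(c,np.c_[np.nonzero(m)[::-1]])[:,2]))
E
```

```text
[0.42284232 0.22541017 0.22615825] [-0.93204219 -0.38059211  0.33423413] 24.5333
tip a -0.11990239324228336 tab t -0.01704886593094703 0.019190495350827785 slope deg -7.14196862552337 66 z 0.06456145467690455
```

View pics/f.png

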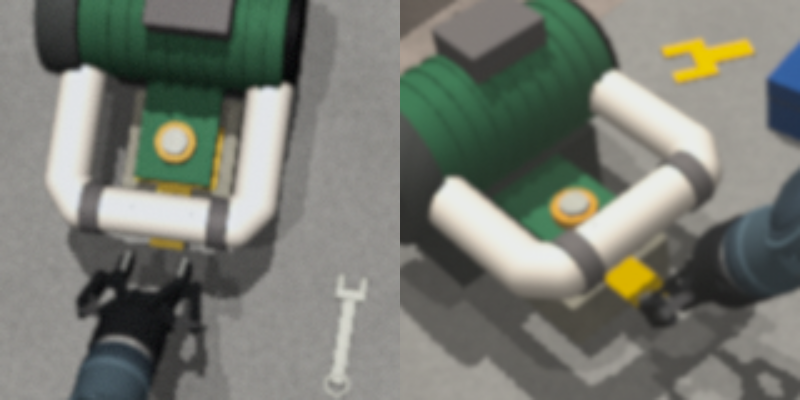

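The packer is home: the tab tip is 120 mm in front of the stem, the top is at z = 64 mm, and the side offset is about 1 mm. The slot edge shows under the foot at (172,188), and the hand is clear of the tab. Handing in.

```bash
python3 -c "
from cell import robot
print(robot.job_done())"
```

```text
the job is handed in; nothing more can be done
None
```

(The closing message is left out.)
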